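Park the press's locking plunger and run the staking carriage home

TASK

Unlock the sliding carriage of the bench press: pull the spring plunger's T-knob straight up, twist it counter-clockwise seen from above until its cross pin meets the stop wall of the rest, and ease it down so that the pin sits in the rest notch and the plunger stays up by itself when you let go. Then slide the carriage by its wooden handle post, gently, fully home against the stop under the ram, with the brass bushing still standing on the block. Do not force the knob or the carriage against their stops, do not let the knob snap, and leave the other parts on the stand alone.

Things in the scene. Friction and masses are not known exactly. Their poses are not given: they have to be found in the camera images.
- press: Cast-iron bench hand press with a spoked lever, fixed. Origin: centre of the base's underside, z up; sizes in mm in its frame. Base x -95 to 80, y -200 to 200, top 20 high. Column y -195 to -135, 320 high; head over y -140 to -30 from 222 up; lever spokes reach y -25. Bracket x -90 to -25, y 55 to 105, top 66 high, carries the vertical locking plunger, axis at x -50, y 80.
- knob: The lifting, turning part of the plunger. Origin on its axis, 68 above the stand when down; z up. Dark T-bar along its y, 44 long, 12 wide (its x), 22 high, underside 36 above the origin, on a 10 mm stem. At the start its x lies along the press's x; it turns only when raised, only counter-clockwise from above. Turning freely takes under 0.05 N m. Load it no more than 30 N against its stops.
- knob_grip (a point): Point on the plunger axis in the T-bar, 13 mm above its underside and 9 mm below its top, 117 mm above the stand when down; moves with the knob. Keep fingertips more than 92 mm above the stand here, clear of the cam ring's walls.
- pin_end (a point): Outer end of the single 6 x 6 mm cross pin, which sticks out from the stem along the knob's +x, square to the T-bar, 19.5 mm from the axis, 3 mm above the knob's origin. The pin runs round over the cam ring when the knob is raised and twisted.
- cam_ring (a point): Centre of the steel cam ring (radius 9 to 20 mm) on the bracket, at the slot floor. Counter-clockwise from the slot: a ledge at lift 4 mm (too low: still locked); then a bump of lift 12.8, 3.5 wide; a rest notch 8 wide with floor at lift 9; a stop wall higher than the pin can go. The rest's place varies, not listed: pin mid-notch at 47 to 77 degrees of twist, at the wall about 3 degrees more. Find it by feel.
- plunger (a joint): Lift of the plunger in m: 0 down (bolt 6.5 mm deep in the carriage), about 0.009 parked in the notch, 0.017 at a hard upper stop. Twist at a lift of 0.0140 to 0.0165 to clear the bump. Spring and weight pull down with about 6.5 N when down, 12.5 N at full lift; lower it to within 1 mm of the notch floor before letting go, else it snaps down.
- carriage: Steel slide plate 130 x 235 x 12 mm on the press base, its top 33 above the stand, moving along the press's y only. Its origin is at y 0 in the press frame at the start, x 0, z 21, and at y -70 mm when it meets the stop. Carries a wooden staking block 70 x 50 x 40 mm centred at its origin (top 73 above the stand) and a handle post. Sliding friction about 3 N. It and its stop stand at most 30 N.
- handle_grip (a point): Centre line of the round wooden grip of the carriage's handle post: 20 mm diameter, grip from 63 to 108 mm above the stand, this point at 91 mm. At carriage x 30, y 170 mm. To bring the carriage home it moves 70 mm along the press's -y.
- slide_stop (a point): Middle of the face of the fixed stop block that the carriage plate's -y edge meets, at press y -115, 33 above the stand.
- ram_foot (a point): Centre of the lower end of the ram (24 mm square), 130 mm above the stand, at press x 0, y -70.
- bushing: Loose brass bushing, 28 mm outside, 14 mm bore, 22 mm high, standing on the staking block; origin at the centre of its underside, z up. It must end standing under the ram.
- arbor: Bystander: blackened steel arbor standing on its 36 mm flange, 90 mm high; origin under its centre.
- punch: Bystander: polished steel punch lying along its x, square shank 70 x 12 x 12 mm with a thin nose; origin under the shank's middle.
- collar: Bystander: flat brass collar 44 mm across, 14 mm high; origin under its centre.

How it is judged:
By the outcome, as a careful person would: the job done as asked, in the order asked, and still so for the second after the job is handed in, with the robot touching nothing.
It also fails if it takes over 67 s, if anything falls off the work surface, if the arm or the gripper's body presses on something with over 40 N, if the wrist force passes 120 N, or if a joint passes its speed limit or range.

ROBOT

A 6-joint arm with a two-finger parallel gripper is mounted at the origin on the work surface. World frame = base frame: x ahead of the robot, y to its left, z up, the work surface at z = 0. Lengths are in mm, angles in rad, forces in N, time in s.
With the tool pointing down it reaches from about 300 to 850 mm from the base axis. Payload 5.4 kg.
Tool frame: the origin (TCP) lies on the centre line of the jaws, within the pads' length; the fingertips stand 8 mm ahead of it and the grasp point (between the pads) lies 11 mm behind it; z points along the fingers, x is the direction in which the jaws open and shut, and the axes are right-handed (so a half turn about z gives the same grasp; the last joint's range is limited). The gripper opens to 85 mm and grips with 20 to 120 N. Pads are 22 mm wide; open, the fingers measure 114 mm over their backs; the gripper's body (76 mm by 85 mm) begins 54 mm behind the grasp point. The pads swing forward as they close: fully open they stand 13 mm farther back than shut.
Start: joints at [0.929, 0.158, 1.597, -0, 1.386, -0.21], TCP at [240.648, 522.202, 239.299] pointing down, gripper open.
Joint ranges: [-2.91, 2.91], [-0.94, 2.29], [0.18, 2.7], [-1.29, 4.43], [0.17, 2.64], [-3, 3]. Speed limits (rad/s): [2.57, 2.57, 3.14, 3.14, 3.14, 3.14].

INTERFACE

Orientations are given as a unit quaternion [x, y, z, w].
In Python, from cell import r gives the robot as it stands. The module is installed in compiled form; this text tells all that it offers.
- The arm moves only by the tool step_arm, never from a script. Its argument "series" is a list of rows, each a list of 7 numbers: the shift along the tool's x, y, z normalised to -1 to 1, where 1 is 0.2 m, then the turn, a rotation vector about the tool's x, y, z normalised to -1 to 1, where 1 is 360 degrees, then the closure, from 0 (fully open) to 1 (shut). In form: [[dx, dy, dz, wx, wy, wz, gripper], ...]. A call has 1 to 5 rows; each row is the pose to reach, as a shift and turn from the pose commanded when the call began, along the tool's axes at that moment, turning the shorter way round; what a row does not reach only later rows make up. A row lasts 1/8 s, in which the tool goes at most 62.5 mm and 10.7 degrees, less where a joint would pass 70% of its speed; a pose out of reach is approached as far as the arm can. A call with a number of a shift or a turn outside -1 to 1 is refused whole. A call with a gripper value outside its range is refused whole. The fingers move at their own pace and stop on an object; "squeeze" is the grip in N (left out, the last holds). Time passes only in rows, so rows that repeat a pose let the fingers close. It gives the time, the measured TCP pose, the force and the opening at its end, in the units of the state.
- r.observe(): the state, without advancing time (a new reading comes with each control period).
- r.read_camera(name): name is "scene" or "side" or "wrist"; returns (picture, depth): 400x640x3 uint8, red, green, blue; 400x640 float32, mm along the optical axis (not along the pixel's ray), 0 where there is no reading.
- r.camera_model(name): a dict with "K" (3x3 intrinsics, pixels), "k1" (the pictures are not rectified: a ray, as slopes to the right and down, at radius r is drawn at 1 + k1 r^2 times it, then the intrinsics apply), "position" and "attitude" of the camera in the world. Camera axes: x right, y down, z forward; pixel columns grow to the right and rows downward; lengths in mm; the calibration is good to about 2 mm. A picture is of the moment at which its call begins: read the wrist's pose just before it. camera_model takes no time and is no camera call; for the wrist camera it gives the pose at the moment of the call.
- r.sign_off(): hands the job in, once; it reports no verdict.
The state is a dict: "time": time; "qpos": joint angles; "dq": joint speeds; "effort": joint torques, N m; "position": TCP position; "orientation": TCP orientation; "force": force on the tool from outside, world axes, zero at the start; "ft_torque": the same for the moment, N m; "grip_width": finger opening in mm.
Only numpy, scipy, OpenCV 4.12 (cv2) and the standard library are available. Lean on these libraries where they do the work, as an engineer would, in place of code of your own. Each camera call takes 0.05 s, during which the arm holds its last target.

## Working session

There is one attempt and no reset: what is moved stays moved. The work goes in short steps, Python scripts to look and compute and a tool call to move; the robot and the scene stay as the last step left them, time stands still between calls to the robot, and variables do not carry over. Pictures are saved under pics/ and viewed, and the job is handed in when it is done.

Besides the shell and the picture viewer there is one more tool, called after "Emit:" as a command line: name --pt "numbers of a row" for each row, then --argument value for the rest. step_arm: Moves the arm, as the interface text tells. Its arguments: {"type":"object","properties":{"series":{"type":"array","items":{"type":"array","items":{"type":"number","minimum":-1,"maximum":1}}},"squeeze":{"type":"number"}},"required":["series"]}

```bash
mkdir -p pics; python3 - <<'E'
from cell import r
import cv2, numpy as np
s=r.observe(); print(s)
for n in ["scene","side","wrist"]:
    m=r.camera_model(n); print(n,m)
    p,d=r.read_camera(n); cv2.imwrite(f"pics/{n}0.png",p[:,:,::-1]); np.savez(f"{n}0.npz",p=p,d=d,**{k:np.array(v) for k,v in m.items()})
E
```

```text
{'time': 0.0, 'qpos': array([ 9.28902877e-01,  1.59077300e-01,  1.59825418e+00,  1.16672184e-05,
        1.38618579e+00, -2.10101290e-01]), 'dq': array([-9.88939621e-04,  3.51283772e-05, -2.55364755e-03,  6.95214458e-04,
        2.10650681e-03, -3.63034190e-05]), 'effort': array([-3.68630399e-04, -3.95999336e+01, -3.31432271e+01, -1.42430308e-04,
        8.50288983e-03,  1.61115418e-05]), 'position': array([240.29213936, 521.73346381, 238.29001872]), 'orientation': array([ 8.42169753e-01,  5.39211629e-01, -9.02839484e-04,  3.33089086e-04]), 'force': array([ 0.65208947, -0.49788816,  0.04669548]), 'ft_torque': array([ 0.02228949,  0.00338402, -0.03249756]), 'grip_width': 85.13957811544908}
scene {'K': array([[433.67064885,   0.        , 315.65179675],
       [  0.        , 433.67064885, 199.10710991],
       [  0.        ,   0.        ,   1.        ]]), 'k1': -0.009162067282173851, 'position': array([1174.63251376,  334.13580692,  907.55522273]), 'attitude': array([ 0.53277476,  0.76402575, -0.30081422, -0.20475966])}
side {'K': array([[485.61369228,   0.        , 320.32476241],
       [  0.        , 485.61369228, 196.60568843],
       [  0.        ,   0.        ,   1.        ]]), 'k1': 0.028868236971153212, 'position': array([  23.41088348, -646.31382347,  830.2607271 ]), 'attitude': array([ 0.86701096, -0.24931775,  0.12778944, -0.412071  ])}
wrist {'K': array([[325.71977318,   0.        , 318.03141302],
       [  0.        , 325.71977318, 200.66322853],
       [  0.        ,   0.        ,   1.        ]]), 'k1': -0.06700847693587761, 'position': array([166.74720758, 556.06194719, 372.10860738]), 'attitude': array([0.83160701, 0.53288702, 0.0834415 , 0.13228277])}
```

View pics/scene0.png

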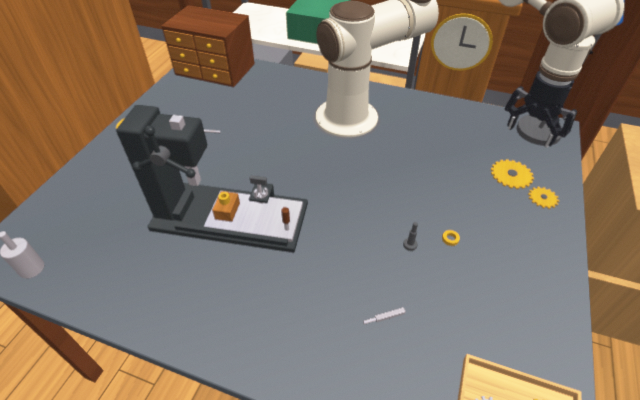

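View pics/side0.png

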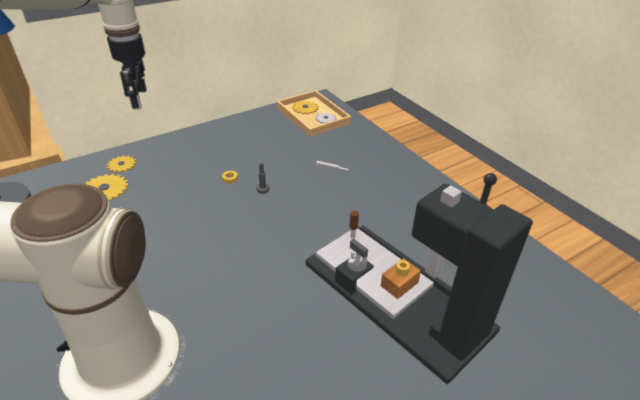

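View pics/wrist0.png

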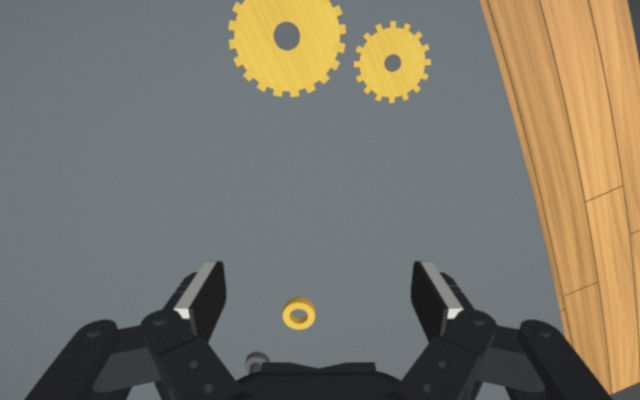

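```bash
cat > h.py <<'E'
import numpy as np, cv2
from scipy.spatial.transform import Rotation as R
def load(f):
    return dict(np.load(f))
def ray(m,u,v):
    K=np.array(m['K']);k1=float(m['k1'])
    xd=np.array([(u-K[0,2])/K[0,0],(v-K[1,2])/K[1,1]])
    x=xd.copy()
    for _ in range(20): x=xd/(1+k1*(x@x))
    return R.from_quat(m['attitude']).apply([x[0],x[1],1.0]), np.array(m['position'])
def proj(m,P):
    K=np.array(m['K']);k1=float(m['k1'])
    c=R.from_quat(m['attitude']).inv().apply(np.array(P)-m['position'])
    x=c[...,:2]/c[...,2:3]; x=x*(1+k1*(x**2).sum(-1,keepdims=True))
    return x*[K[0,0],K[1,1]]+[K[0,2],K[1,2]]
def at_z(m,u,v,z):
    d,p=ray(m,u,v); return p+d*(z-p[2])/d[2]
def tri(obs):
    A=np.zeros((3,3));b=np.zeros(3)
    for m,u,v in obs:
        d,p=ray(m,u,v); d/=np.linalg.norm(d); M=np.eye(3)-np.outer(d,d); A+=M;b+=M@p
    X=np.linalg.solve(A,b)
    return X,[np.round(proj(m,X)-[u,v],1) for m,u,v in obs]
def crop(p,x0,y0,x1,y1,s,f):
    c=cv2.resize(p[y0:y1,x0:x1],None,fx=s,fy=s,interpolation=cv2.INTER_CUBIC)
    cv2.imwrite(f,c[:,:,::-1])
E
python3 - <<'E'
from h import *
a=load('scene0.npz');b=load('side0.npz')
crop(a['p'],140,160,320,255,4,'pics/sc_c.png')
crop(b['p'],300,190,500,340,4,'pics/si_c.png')
E
```

```text
(no output)
```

View pics/sc_c.png

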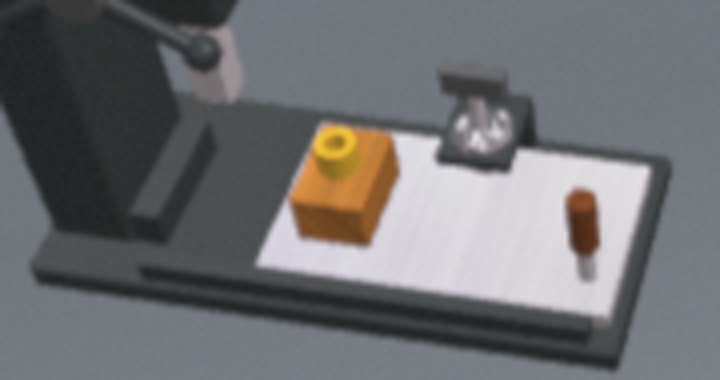

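View pics/si_c.png

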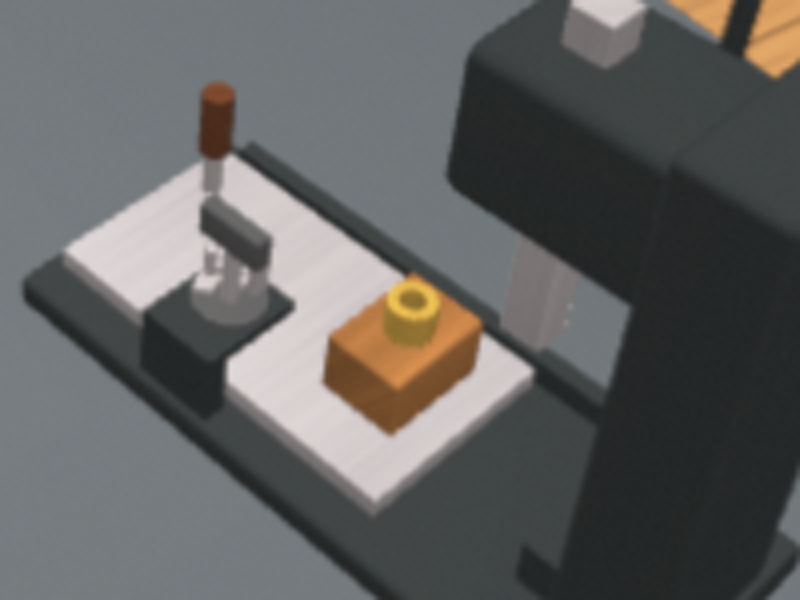

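```bash
cat > fit.py <<'E'
from h import *
from scipy.optimize import least_squares
a=load('scene0.npz');b=load('side0.npz')
S=[((80,200,20),615,352),((-95,200,20),668,160),((-65,190,33),650,165),((65,190,33),607,325),((-65,-45,33),320,124),((65,-45,33),257,266),((35,-25,73),293,205),((35,25,73),370,220),((-35,25,73),395,143),((30,170,108),580,195),((-50,80,126),472,71)]
D=[((-65,-45,33),373,505),((65,-45,33),533,375),((65,190,33),230,155),((-65,190,33),65,252),((-35,-25,73),397,387),((-35,25,73),330,340),((35,-25,73),482,325),((30,170,108),218,90),((-90,105,66),145,318),((-90,55,66),212,360),((-25,55,66),292,303),((-50,80,126),238,222)]
def pts(L,ox,oy): return np.array([l[0] for l in L],float),np.array([[(l[1]+.5)/4-.5+ox,(l[2]+.5)/4-.5+oy] for l in L])
PS,US=pts(S,140,160);PD,UD=pts(D,300,190)
def W(q,P): return R.from_euler('z',q[3]).apply(P)+q[:3]
def res(q): return np.concatenate([proj(a,W(q,PS))-US,proj(b,W(q,PD))-UD])
f=least_squares(lambda q:res(q).ravel(),[500,-50,0,0],loss='soft_l1')
print(np.round(f.x,3),np.degrees(f.x[3]));print(np.round(res(f.x),1).tolist())
for n,P in dict(knob=(-50,80,117),handle=(30,170,91),bush=(0,0,73),ram=(0,-70,130)).items(): print(n,W(f.x,np.array(P,float)).round(1))
E
python3 fit.py
python3 - <<'E'
from h import *
a=load('scene0.npz');b=load('side0.npz')
def t(n,p,q):
    print(n,tri([(a,(p[0]+.5)/4-.5+140,(p[1]+.5)/4-.5+160),(b,(q[0]+.5)/4-.5+300,(q[1]+.5)/4-.5+190)]))
t('tbar top',(472,71),(238,222))
t('handle top',(580,195),(218,90))
t('bush top',(336,140),(411,298))
E
```

```text
[ 5.45424e+02 -1.60399e+02 -1.75000e-01  1.73000e-01] 9.922060763752865
[[0.3, 1.7], [0.6, -0.6], [-0.8, 2.4], [-0.5, 0.0], [-0.7, 1.7], [-1.5, 2.0], [-2.1, -0.5], [-2.6, -1.7], [-0.6, -2.0], [-0.1, 1.6], [-0.5, 0.3], [1.2, -1.2], [0.8, -1.5], [-1.6, -1.8], [-0.0, -0.7], [-0.4, 1.7], [-2.2, -0.5], [0.1, 0.0], [-1.0, 1.4], [-1.8, -1.1], [-1.8, 1.9], [-0.3, 0.7], [-1.6, 0.1]]
knob [482.4 -90.2 116.8]
handle [545.7  12.2  90.8]
bush [ 545.4 -160.4   72.8]
ram [ 557.5 -229.4  129.8]
tbar top (array([483.47658403, -90.54027136, 126.79328023]), [array([-0.8,  0.3]), array([-1. , -0.4])])
handle top (array([546.01768383,  11.59007318, 112.93109886]), [array([-0.5,  0.2]), array([-0.6, -0.2])])
bush top (array([ 545.09598855, -160.34070015,   98.78911479]), [array([-0.7,  0.2]), array([-0.8, -0.2])])
```

Emit:
step_arm --pt "-0.1 0.105 0 0 0 0 0" --pt "-0.29 0.305 -0.01 0 0 0 0" --pt "-0.49 0.51 -0.02 0 0 0 0" --pt "-0.69 0.72 -0.04 0 0 0 0" --pt "-0.89 0.93 -0.05 0 0 0 0"

```text
time: 0.78
position: [335.4, 281.0, 249.4]
orientation: [0.842, 0.539, 0.0, 0.0]
force: [1.3, 0.3, 0.3]
grip_width: 85.3
```

Emit:
step_arm --pt "-0.2 0.21 0 0 0 0.02 0" --pt "-0.4 0.42 0 0 0 0.04 0" --pt "-0.6 0.63 0 0 0 0.06 0" --pt "-0.8 0.84 0 0 0 0.08 0" --pt "-1 1 0 0 0 0.1 0"

```text
time: 1.4
position: [433.4, 15.3, 249.2]
orientation: [0.968, 0.25, 0.0, 0.0]
force: [0.5, -0.8, -0.5]
grip_width: 85.5
```

```bash
cat > plan.py <<'E'
# python3 plan.py cx cy cz cyaw  tx ty tz tyaw -> deltas
import sys,numpy as np
c=np.array(list(map(float,sys.argv[1:5])));t=np.array(list(map(float,sys.argv[5:9])))
y=np.radians(c[3]);X=np.array([np.cos(y),np.sin(y),0]);Y=np.array([np.sin(y),-np.cos(y),0]);Z=np.array([0,0,-1.])
d=t[:3]-c[:3];print(np.round([d@X/200,d@Y/200,d@Z/200],4),'wz',round(-(t[3]-c[3])/360,4),'dist',np.linalg.norm(d))
E
python3 -c "
import numpy as np
y=np.radians(65.26)
print(240.648-378*np.cos(y)+386*np.sin(y),522.202-378*np.sin(y)-386*np.cos(y))"
python3 plan.py 433.1 17.3 249.3 29.26 482.4 -90.2 250 9.9
```

```text
433.0259996972742 17.35479021027004
[-0.0477  0.5894 -0.0035] wz 0.0538 dist 118.26762025169863
```

Emit:
step_arm --pt "-0.015 0.24 0 0 0 0.025 0" --pt "-0.035 0.46 0 0 0 0.045 0" --pt "-0.048 0.59 -0.0035 0 0 0.0538 0" --pt "-0.048 0.59 -0.0035 0 0 0.0538 0"

```text
time: 1.9
position: [482.4, -91.5, 249.6]
orientation: [0.996, 0.085, -0.0, -0.0]
force: [-0.5, 1.1, 0.2]
grip_width: 85.3
```

```bash
python3 - <<'E'
from cell import r
from h import *
s=r.observe(); print(s['time'],s['position'],s['orientation'],s['force'],s['qpos'])
m=r.camera_model('wrist');p,d=r.read_camera('wrist'); print(m['position'],m['attitude'])
np.savez('w1.npz',p=p,d=d,**{k:np.array(v) for k,v in m.items()})
cv2.imwrite('pics/w1.png',p[:,:,::-1])
q=[545.424,-160.399,-.175]
for n,P in dict(tb1=(-50,102,126),tb0=(-50,58,126),handle=(30,170,108),bush=(0,0,95)).items():
    print(n,proj(m,R.from_euler('z',.1732).apply(P)+q))
E
```

```text
1.9 [482.40080482 -91.52178754 249.60667035] [ 9.96370344e-01  8.51230447e-02 -3.90210267e-04 -2.29928868e-04] [-0.46744477  1.11584297  0.2493064 ] [-4.34187486e-01 -6.97270690e-02  1.81235633e+00  1.20038942e-05
  1.39986914e+00 -6.04641912e-01]
[467.44994184 -12.43182702 383.32470175] [0.98404288 0.08440139 0.01272422 0.1561221 ]
tb1 [320.2332251  169.30795255]
tb0 [320.24412377 220.17795623]
handle [419.28260922  82.02399544]
bush [370.21875121 262.85103536]
```

View pics/w1.png

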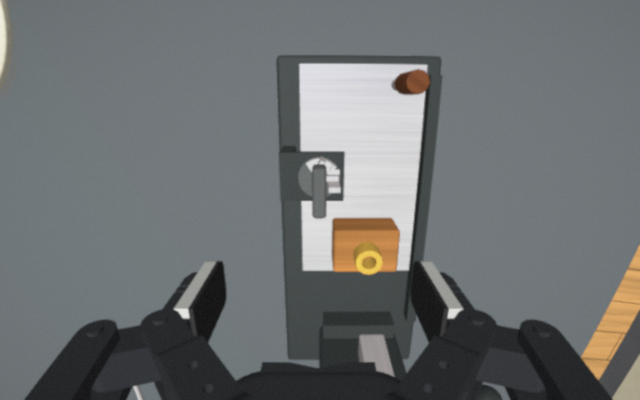

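```bash
python3 - <<'E'
from h import *
a=load('w1.npz')
crop(a['p'],270,50,450,190,4,'pics/w1a.png')
crop(a['p'],270,140,420,285,4,'pics/w1b.png')
E
```

```text
(no output)
```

View pics/w1a.png

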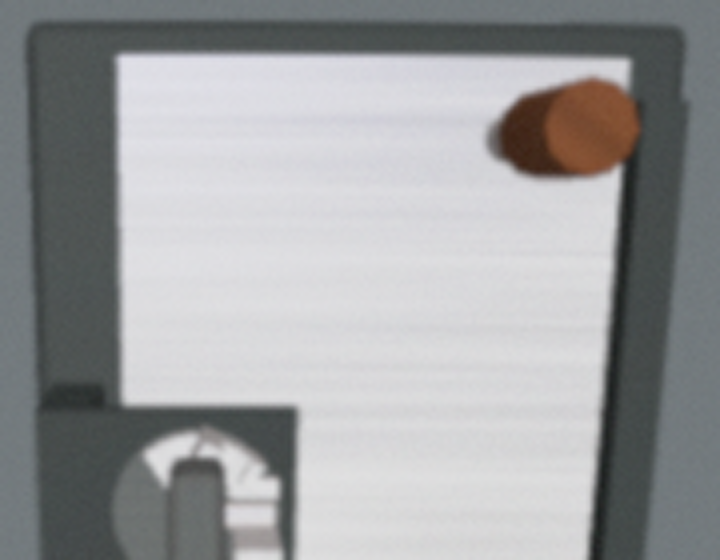

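View pics/w1b.png

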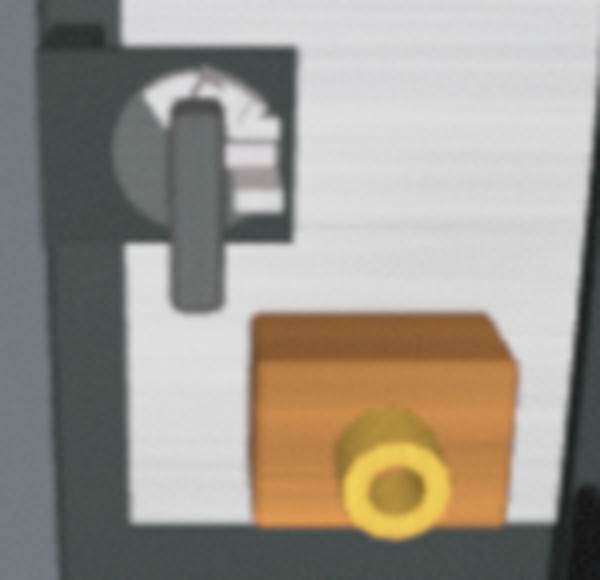

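```bash
cat > fit2.py <<'E'
from h import *
from scipy.optimize import least_squares
exec(open('fit.py').read().split("f=least")[0].replace("from h import *",""))
w=load('w1.npz')
A=[((-65,190,33),117,54),((65,190,33),632,56),((-95,200,20),30,25),((80,200,20),683,30),((30,170,108),592,127)]
B=[((-25,105,66),297,47),((-25,55,66),293,241),((-90,105,66),38,47),((-90,55,66),45,243),((-65,-45,33),130,522),((-50,80,126),198,207)]
PA,UA=pts(A,270,50);PB,UB=pts(B,270,140)
def rw(q): return np.concatenate([proj(w,W(q,PA))-UA,proj(w,W(q,PB))-UB])
f=least_squares(lambda q:rw(q[[0,1,2,3]]*[1,1,0,1]).ravel(),[545,-160,0,.17],loss='soft_l1');print('wrist only',f.x.round(4));print(rw(f.x*[1,1,0,1]).round(1).tolist())
f=least_squares(lambda q:np.concatenate([rw(q),res(q)]).ravel(),[545,-160,0,.17],loss='soft_l1');print('all',f.x.round(4));print(rw(f.x).round(1).tolist())
for n,P in dict(knob=(-50,80,117),handle=(30,170,91),bush=(0,0,73),ram=(0,-70,130)).items(): print(n,W(f.x,np.array(P,float)).round(1))
u=lambda x:(x+.5)/4-.5
cs=[(a,u(472)+140,u(71)+160),(b,u(238)+300,u(222)+190)]
print(tri(cs+[(w,u(198)+270,u(207)+140)]), tri(cs[:1]+[(w,u(198)+270,u(207)+140)]), tri(cs[1:]+[(w,u(198)+270,u(207)+140)]))
print('w@126',at_z(w,u(198)+270,u(207)+140,126))
print('depth',w['d'][190:196,317:322].round(0))
print('handle',tri([(a,u(580)+140,u(195)+160),(b,u(218)+300,u(90)+190),(w,u(592)+270,u(127)+50)]))
E
python3 fit2.py
```

```text
wrist only [ 5.434709e+02 -1.597853e+02 -2.200000e-03  1.710000e-01]
[[4.5, -0.5], [4.2, 0.2], [-2.2, -2.0], [2.2, -2.0], [0.0, -0.5], [-0.0, 0.6], [-0.2, 0.7], [-1.7, 0.6], [-1.6, 0.2], [3.9, 0.0], [-0.9, 2.9]]
all [ 5.443608e+02 -1.599263e+02 -1.850300e+00  1.739000e-01]
[[4.9, 0.2], [3.9, 0.5], [-1.7, -1.2], [1.9, -1.7], [-0.2, -0.2], [0.4, 0.7], [0.3, 0.5], [-0.9, 0.9], [-0.7, 0.1], [4.7, -0.4], [-0.1, 2.7]]
knob [481.3 -89.8 115.1]
handle [544.5  12.7  89.1]
bush [ 544.4 -159.9   71.1]
ram [ 556.5 -228.9  128.1]
(array([482.61711446, -89.3380347 , 125.86541372]), [array([-0.2,  0.5]), array([-1.8, -0.2]), array([1.6, 3.1])]) (array([481.18371562, -88.07093685, 126.2183102 ]), [array([0.5, 0.1]), array([0.1, 1.5])]) (array([483.63402553, -89.1723477 , 123.84262676]), [array([-1.5,  0.2]), array([2.8, 2.4])])
w@126 [480.87744082 -86.91988857 126.        ]
depth [[269. 268. 269. 270. 269.]
 [269. 269. 269. 268. 267.]
 [269. 269. 270. 270. 270.]
 [269. 270. 268. 270. 270.]
 [270. 270. 270. 271. 269.]
 [269. 269. 271. 270. 270.]]
handle (array([544.77726314,  11.60017884, 112.34701615]), [array([-0.3,  0. ]), array([-1.1,  0.2]), array([2.1, 1. ])])
```

Emit:
step_arm --pt "-0.004 -0.007 0.15 0 0 0 0" --pt "-0.004 -0.007 0.3 0 0 0 0" --pt "-0.004 -0.007 0.425 0 0 0 0" --pt "-0.004 -0.007 0.425 0 0 0 0" --pt "-0.004 -0.007 0.425 0 0 0 0"

```text
time: 2.58
position: [481.7, -88.6, 166.1]
orientation: [0.996, 0.087, 0.001, 0.0]
force: [1.2, -0.1, -0.2]
grip_width: 85.3
```

```bash
python3 - <<'E'
from cell import r
from h import *
s=r.observe(); print(s['time'],s['position'],s['orientation'],s['force'],s['dq'].round(4))
m=r.camera_model('wrist');p,d=r.read_camera('wrist'); print(m['position'],m['attitude'])
np.savez('w2.npz',p=p,d=d,**{k:np.array(v) for k,v in m.items()})
crop(p,230,150,430,300,4,'pics/w2.png')
E
```

```text
2.575 [481.7315539  -88.60090556 166.14982861] [9.96223329e-01 8.68246794e-02 6.73252529e-04 3.17382287e-04] [ 1.21279165 -0.07924692 -0.2345812 ] [-0.0048 -0.0049 -0.0186  0.0001 -0.0042 -0.0008]
[466.21648814  -9.46005925 299.77860915] [0.98382059 0.08586886 0.01403953 0.15660934]
```

View pics/w2.png

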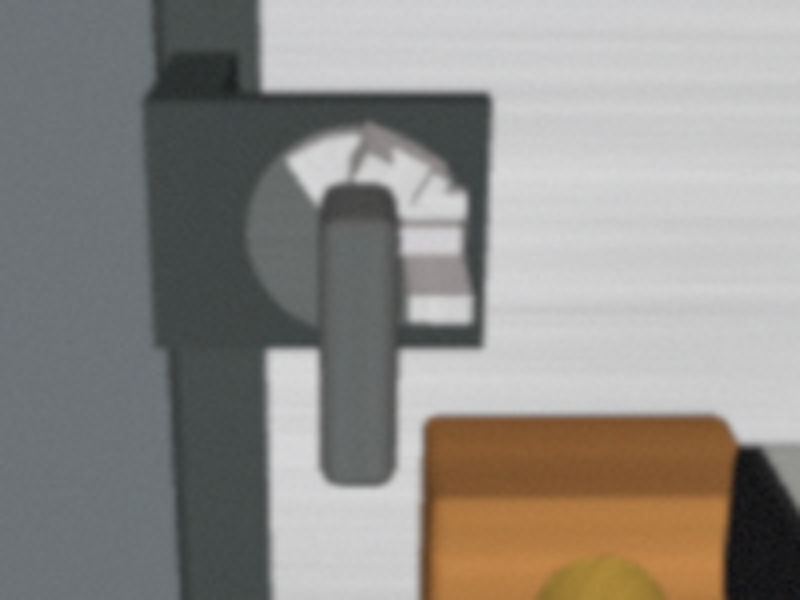

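```bash
python3 - <<'E'
from h import *
w=load('w2.npz');w1=load('w1.npz');u=lambda x:(x+.5)/4-.5
for n,x,y in [('c',358.5,352),('bot',358,486),('top',359,218)]:
    print(n,at_z(w,u(x)+230,u(y)+150,126))
print(tri([(w,u(358)+230,u(486)+150),(w1,u(197)+270,u(311)+140)]))
x,y=358.5,352; print('depth',w['d'][int(y/4+150)-2:int(y/4+150)+3,int(x/4+230)].round(1))
# projected TCP axis
for z in (126,):
  print(proj(w,[481.7,-88.6,z]))
# bracket corners z66
for n,x,y in [('-90,105',145,97),('-25,105',491,96),('-25,55',483,347),('-90,55',157,347)]: print(n,at_z(w,u(x)+230,u(y)+150,66).round(1))
E
```

```text
c [480.81675422 -87.5740643  126.        ]
bot [ 484.62421129 -109.48271661  126.        ]
top [477.28476666 -67.24411219 126.        ]
(array([ 484.61331397, -109.54087368,  125.90631067]), [array([-0.,  0.]), array([ 0., -0.])])
depth [189.8 190.4 190.5 190.3 191.8]
[320.43136983 239.44304987]
-90,105 [438.2 -70.9  66. ]
-25,105 [500.9 -59.7  66. ]
-25,55 [ 509.7 -109.3   66. ]
-90,55 [ 446.7 -120.4   66. ]
```

Emit:
step_arm --pt "0 -0.002 0.1 0 0 0 0" --pt "0 -0.002 0.22 0 0 0 0.3" --pt "0 -0.002 0.2925 0 0 0 0.5" --pt "0 -0.002 0.2925 0 0 0 0.6" --pt "0 -0.002 0.2925 0 0 0 0.65" --squeeze 20

```text
time: 3.25
position: [482.0, -89.0, 107.6]
orientation: [0.996, 0.086, 0.001, 0.0]
force: [0.1, -0.2, -0.1]
grip_width: 30.1
```

Emit:
step_arm --pt "0 0 0 0 0 0 0.75" --pt "0 0 0 0 0 0 0.85"

```text
time: 3.5
position: [482.1, -88.9, 107.3]
orientation: [0.996, 0.086, 0.001, 0.0]
force: [1.3, 0.4, 0.8]
grip_width: 12.5
```

Emit:
step_arm --pt "0 0 0 0 0 0 0.9" --pt "0 0 0 0 0 0 0.95" --pt "0 0 0 0 0 0 1" --squeeze 40

```text
time: 3.88
position: [482.3, -88.8, 107.4]
orientation: [0.996, 0.086, 0.001, 0.0]
force: [3.6, 1.3, 4.6]
grip_width: 11.2
```

```bash
cat > look.py <<'E'
import sys
from cell import r
from h import *
s=r.observe(); print(s['time'],s['position'].round(2),s['orientation'].round(4),'F',s['force'].round(2),'M',s['ft_torque'].round(3),'w',round(s['grip_width'],2))
if len(sys.argv)>1:
    m=r.camera_model(sys.argv[1]);p,d=r.read_camera(sys.argv[1])
    n=sys.argv[2]; np.savez(n+'.npz',p=p,d=d,**{k:np.array(v) for k,v in m.items()})
    if len(sys.argv)>3:
        x0,y0,x1,y1,sc=map(int,sys.argv[3:8]); crop(p,x0,y0,x1,y1,sc,f'pics/{n}.png')
    else: cv2.imwrite(f'pics/{n}.png',p[:,:,::-1])
E
python3 look.py wrist w3
```

```text
3.875 [482.28 -88.83 107.4 ] [9.963e-01 8.620e-02 1.200e-03 4.000e-04] F [3.59 1.33 4.57] M [ 0.307 -0.605 -0.022] w 11.17
```

View pics/w3.png

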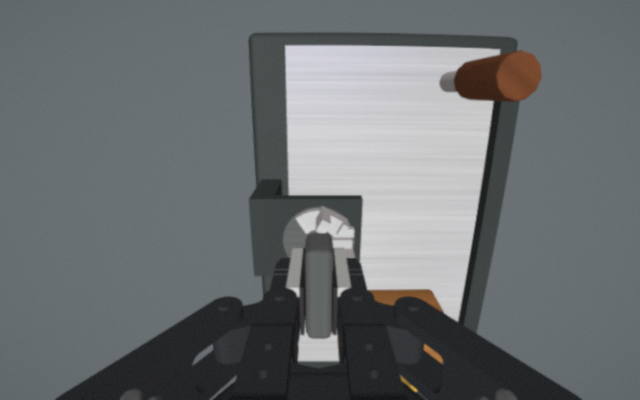

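Emit:
step_arm --pt "0 0 -0.01 0 0 0 1" --pt "0 0 -0.025 0 0 0 1" --pt "0 0 -0.04 0 0 0 1" --pt "0 0 -0.05 0 0 0 1" --pt "0 0 -0.06 0 0 0 1"

```text
time: 4.55
position: [482.0, -88.8, 117.4]
orientation: [0.996, 0.086, 0.001, 0.0]
force: [9.8, -1.1, -9.8]
grip_width: 10.8
```

```bash
python3 look.py wrist w4 230 150 430 350 3
```

```text
4.55 [481.96 -88.75 117.38] [9.963e-01 8.600e-02 1.300e-03 3.000e-04] F [ 9.84 -1.12 -9.79] M [-0.141 -1.884  0.029] w 10.78
```

View pics/w4.png

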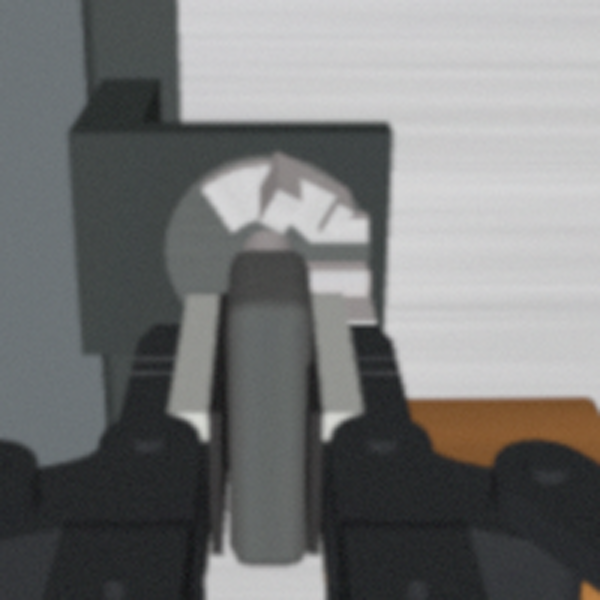

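Emit:
step_arm --pt "0.004 0 -0.008 0 0 0 1" --pt "0.004 0 -0.016 0 0 0 1" --pt "0.004 0 -0.02 0 0 0 1" --pt "0.004 0 -0.02 0 0 0 1"

```text
time: 5.1
position: [482.1, -88.7, 120.8]
orientation: [0.996, 0.086, 0.0, 0.0]
force: [8.9, -2.0, -11.2]
grip_width: 11.6
```

```bash
python3 look.py
```

```text
5.1 [482.07 -88.7  120.82] [9.963e-01 8.600e-02 4.000e-04 2.000e-04] F [  8.92  -2.01 -11.16] M [-0.4   -1.661  0.008] w 11.55
```

Emit:
step_arm --pt "0.003 0 -0.006 0 0 0 1" --pt "0.006 0 -0.01 0 0 0 1" --pt "0.006 0 -0.01 0 0 0 1"

```text
time: 5.48
position: [482.2, -88.6, 122.2]
orientation: [0.996, 0.086, -0.001, 0.0]
force: [6.1, -3.8, -11.6]
grip_width: 11.3
```

```bash
python3 look.py
```

```text
5.475 [482.22 -88.63 122.21] [ 9.963e-01  8.620e-02 -9.000e-04  2.000e-04] F [  6.09  -3.84 -11.59] M [-0.623 -1.235 -0.002] w 11.26
```

Emit:
step_arm --pt "0.003 0.003 -0.002 0 0 -0.01 1" --pt "0.003 0.003 -0.002 0 0 -0.025 1" --pt "0.003 0.003 -0.002 0 0 -0.04 1" --pt "0.003 0.003 -0.002 0 0 -0.055 1" --pt "0.003 0.003 -0.002 0 0 -0.07 1"

```text
time: 6.1
position: [481.7, -89.0, 122.0]
orientation: [0.953, 0.303, -0.002, -0.001]
force: [2.9, -4.7, -11.4]
grip_width: 11.4
```

```bash
python3 look.py
```

```text
6.1 [481.75 -88.96 121.99] [ 9.53e-01  3.03e-01 -2.30e-03 -7.00e-04] F [  2.9   -4.66 -11.44] M [-0.743 -0.617 -0.008] w 11.42
```

Emit:
step_arm --pt "-0.0017 0.0025 -0.002 0 0 -0.014 1" --pt "-0.0017 0.0025 -0.003 0 0 -0.028 1" --pt "-0.0017 0.0025 -0.003 0 0 -0.042 1" --pt "-0.0017 0.0025 -0.003 0 0 -0.051 1" --pt "-0.0017 0.0025 -0.003 0 0 -0.056 1"

```text
time: 6.72
position: [481.5, -89.4, 122.8]
orientation: [0.886, 0.464, -0.002, -0.001]
force: [0.8, -4.2, -12.4]
grip_width: 11.2
```

```bash
python3 look.py wrist w5 200 120 440 320 3
```

```text
6.725 [481.49 -89.43 122.79] [ 0.8857  0.4642 -0.0025 -0.0014] F [  0.76  -4.2  -12.43] M [-0.878 -0.166 -0.056] w 11.15
```

View pics/w5.png

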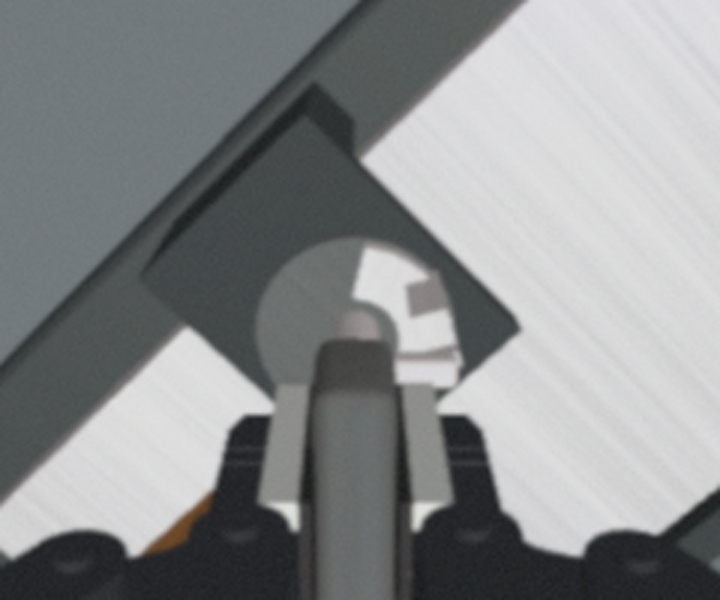

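Emit:
step_arm --pt "0 0 0 0 0 -0.005 1" --pt "0 0 0 0 0 -0.01 1" --pt "0 0 0 0 0 -0.01 1"

```text
time: 7.15
position: [481.5, -89.5, 123.8]
orientation: [0.871, 0.492, -0.003, -0.001]
force: [-1.8, -4.5, -12.4]
grip_width: 10.8
```

```bash
python3 look.py
```

```text
7.15 [481.55 -89.47 123.77] [ 0.8708  0.4916 -0.0025 -0.0014] F [ -1.77  -4.49 -12.44] M [-1.067  0.347  0.013] w 10.85
```

Emit:
step_arm --pt "0 0 0.003 0 0 -0.004 1" --pt "0 0 0.004 0 0 -0.008 1" --pt "0 0 0.004 0 0 -0.008 1"

```text
time: 7.52
position: [481.5, -89.5, 123.0]
orientation: [0.858, 0.513, -0.003, -0.001]
force: [-3.0, -4.9, -11.7]
grip_width: 11.2
```

```bash
python3 look.py
```

```text
7.525 [481.54 -89.52 123.01] [ 0.8582  0.5133 -0.0026 -0.0015] F [ -2.98  -4.91 -11.74] M [-1.129  0.407 -0.004] w 11.25
```

Emit:
step_arm --pt "-0.003 0 0 0 0 -0.004 1" --pt "-0.003 0 0 0 0 -0.009 1" --pt "-0.003 0 0 0 0 -0.011 1"

```text
time: 7.9
position: [481.5, -89.7, 123.3]
orientation: [0.84, 0.543, -0.002, -0.002]
force: [-3.7, -4.3, -11.9]
grip_width: 11.3
```

```bash
python3 look.py
```

```text
7.9 [481.52 -89.71 123.28] [ 0.8397  0.543  -0.0021 -0.0017] F [ -3.72  -4.33 -11.94] M [-0.919  0.646 -0.008] w 11.32
```

Emit:
step_arm --pt "-0.001 -0.002 0 0 0 -0.005 1" --pt "-0.001 -0.002 0 0 0 -0.01 1" --pt "-0.001 -0.002 0 0 0 -0.011 1"

```text
time: 8.28
position: [481.4, -89.8, 123.5]
orientation: [0.821, 0.572, -0.002, -0.001]
force: [-4.0, -4.5, -11.9]
grip_width: 11.0
```

```bash
python3 look.py wrist w6 200 120 440 320 3
```

```text
8.275 [481.4  -89.81 123.47] [ 0.8205  0.5716 -0.0017 -0.0014] F [ -4.02  -4.46 -11.87] M [-0.9    0.469 -0.012] w 10.99
```

View pics/w6.png

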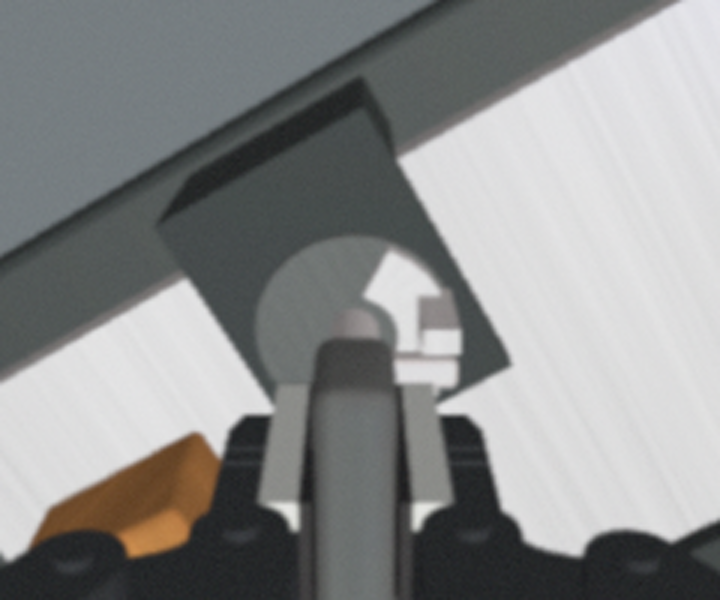

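Emit:
step_arm --pt "-0.002 -0.002 0 0 0 -0.005 1" --pt "-0.002 -0.002 0 0 0 -0.01 1" --pt "-0.002 -0.002 0 0 0 -0.011 1"

```text
time: 8.7
position: [481.4, -90.0, 123.9]
orientation: [0.8, 0.6, -0.001, -0.001]
force: [-3.8, -4.0, -12.5]
grip_width: 10.9
```

```bash
python3 look.py
```

```text
8.7 [481.36 -89.97 123.87] [ 0.8002  0.5998 -0.0011 -0.0012] F [ -3.76  -4.03 -12.45] M [-0.818  0.617 -0.037] w 10.95
```

Emit:
step_arm --pt "0 -0.001 0.004 0 0 -0.004 1" --pt "0 -0.001 0.005 0 0 -0.008 1" --pt "0 -0.001 0.005 0 0 -0.008 1"

```text
time: 9.07
position: [481.5, -90.1, 123.3]
orientation: [0.785, 0.619, -0.001, -0.001]
force: [-4.2, -4.3, -10.6]
grip_width: 11.3
```

```bash
python3 look.py
```

```text
9.075 [481.5  -90.06 123.32] [ 0.785   0.6194 -0.0009 -0.0009] F [ -4.16  -4.34 -10.62] M [-0.838  0.733 -0.146] w 11.29
```

Emit:
step_arm --pt "0 0 0 0 0 -0.002 1" --pt "0 0 0 0 0 -0.004 1"

```text
time: 9.32
position: [481.6, -90.1, 123.3]
orientation: [0.777, 0.629, -0.001, -0.001]
force: [-2.9, -3.7, -11.0]
grip_width: 11.4
```

```bash
python3 look.py wrist w7 200 120 440 320 3
```

```text
9.325 [481.58 -90.07 123.32] [ 0.7772  0.6292 -0.0008 -0.0009] F [ -2.94  -3.69 -10.97] M [-0.869  0.622 -0.428] w 11.42
```

View pics/w7.png

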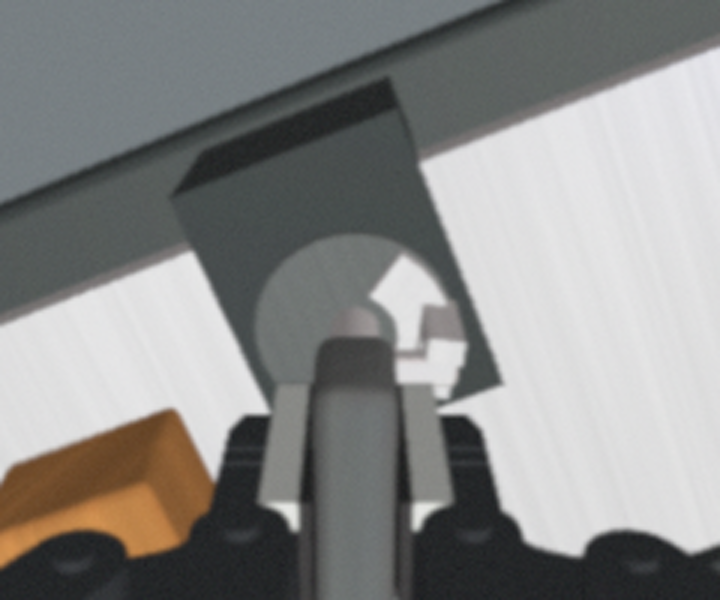

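Emit:
step_arm --pt "0 0 0 0 0 0.008 1" --pt "0 0 0.001 0 0 0.013 1" --pt "0 0 0.001 0 0 0.013 1"

```text
time: 9.75
position: [481.4, -89.9, 122.8]
orientation: [0.802, 0.597, -0.001, -0.001]
force: [-2.5, -3.9, -11.5]
grip_width: 10.9
```

```bash
python3 look.py
```

```text
9.75 [481.38 -89.95 122.85] [ 0.8022  0.597  -0.001  -0.001 ] F [ -2.55  -3.93 -11.5 ] M [-0.798  0.605  0.013] w 10.93
```

Emit:
step_arm --pt "0 0 0.006 0 0 0 1" --pt "0 0 0.013 0 0 0 1" --pt "0 0 0.02 0 0 0 1" --pt "0 0 0.025 0 0 0 1" --pt "0 0 0.025 0 0 0 1"

```text
time: 10.38
position: [481.4, -90.0, 118.0]
orientation: [0.802, 0.597, -0.001, -0.001]
force: [-4.4, -3.5, -9.4]
grip_width: 11.0
```

```bash
python3 look.py
```

```text
10.375 [481.41 -89.97 118.03] [ 0.8022  0.5971 -0.001  -0.001 ] F [-4.45 -3.54 -9.41] M [-0.747  0.683 -0.042] w 11.0
```

Emit:
step_arm --pt "0 0 0.003 0 0 0 1" --pt "0 0 0.006 0 0 0 1" --pt "0 0 0.008 0 0 0 1" --pt "0 0 0.008 0 0 0 1"

```text
time: 10.88
position: [481.4, -89.9, 116.6]
orientation: [0.802, 0.597, -0.001, -0.001]
force: [-4.6, -4.9, -9.4]
grip_width: 11.2
```

```bash
python3 look.py
```

```text
10.875 [481.4  -89.95 116.57] [ 0.8021  0.5972 -0.001  -0.001 ] F [-4.61 -4.91 -9.4 ] M [-0.719  0.813 -0.018] w 11.17
```

Emit:
step_arm --pt "0 0 0.002 0 0 0 1" --pt "0 0 0.004 0 0 0 1" --pt "0 0 0.005 0 0 0 1" --pt "0 0 0.005 0 0 0 1"

```text
time: 11.38
position: [481.5, -90.0, 116.4]
orientation: [0.802, 0.597, -0.001, -0.001]
force: [-5.6, -3.9, -3.3]
grip_width: 11.0
```

```bash
python3 look.py
```

```text
11.375 [481.48 -90.03 116.36] [ 0.8021  0.5972 -0.0011 -0.001 ] F [-5.62 -3.92 -3.27] M [-0.607  1.229 -0.01 ] w 11.02
```

Emit:
step_arm --pt "0 0 0.002 0 0 0 1" --pt "0 0 0.002 0 0 0 0.95" --pt "0 0 0.002 0 0 0 0.85" --pt "0 0 0.002 0 0 0 0.7" --pt "0 0 0.002 0 0 0 0.6" --squeeze 20

```text
time: 12.0
position: [483.7, -90.2, 116.7]
orientation: [0.802, 0.597, 0.001, 0.001]
force: [-0.0, 0.3, -0.1]
grip_width: 34.1
```

```bash
python3 look.py wrist w8 200 120 440 320 3
```

```text
12.0 [483.71 -90.17 116.67] [0.8024 0.5967 0.001  0.001 ] F [-0.02  0.25 -0.08] M [ 0.036 -0.011  0.097] w 34.08
```

View pics/w8.png

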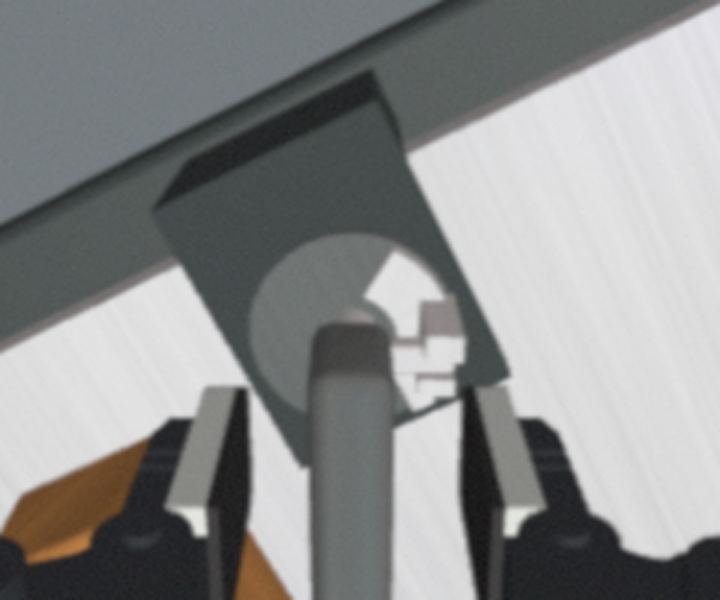

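Emit:
step_arm --pt "0 0 -0.05 0 0 0 0.6" --pt "0 0 -0.15 0 0 0 0.5" --pt "0 0 -0.3 0 0 0 0.4" --pt "0 0 -0.35 0 0 0 0.3"

```text
time: 12.55
position: [483.8, -90.6, 188.1]
orientation: [0.803, 0.597, 0.001, 0.002]
force: [0.1, 0.4, 0.1]
grip_width: 59.8
```

```bash
python3 look.py wrist w9; python3 plan.py 483.3 -90.2 185.5 73.25 544.7 12 175 99.9
```

```text
12.55 [483.84 -90.62 188.13] [0.8025 0.5966 0.0012 0.002 ] F [0.1  0.37 0.13] M [-0.051 -0.02   0.011] w 59.84
[0.5778 0.1467 0.0525] wz -0.074 dist 119.68730091367256
```

View pics/w9.png

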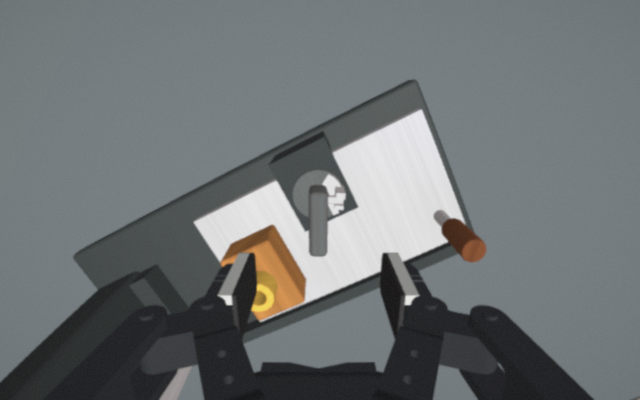

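Emit:
step_arm --pt "0.2 0.05 0.01 0 0 -0.025 0.2" --pt "0.42 0.105 0.02 0 0 -0.05 0.1" --pt "0.578 0.147 0.04 0 0 -0.074 0.1" --pt "0.578 0.147 0.052 0 0 -0.074 0.1" --pt "0.578 0.147 0.052 0 0 -0.074 0.1"

```text
time: 13.22
position: [543.1, 11.8, 174.1]
orientation: [0.644, 0.765, -0.001, -0.001]
force: [0.1, 1.0, -0.5]
grip_width: 76.8
```

```bash
python3 look.py wrist w10
```

```text
13.225 [543.1   11.79 174.11] [ 6.44e-01  7.65e-01 -7.00e-04 -8.00e-04] F [ 0.11  0.96 -0.53] M [ 0.009 -0.035 -0.014] w 76.75
```

View pics/w10.png

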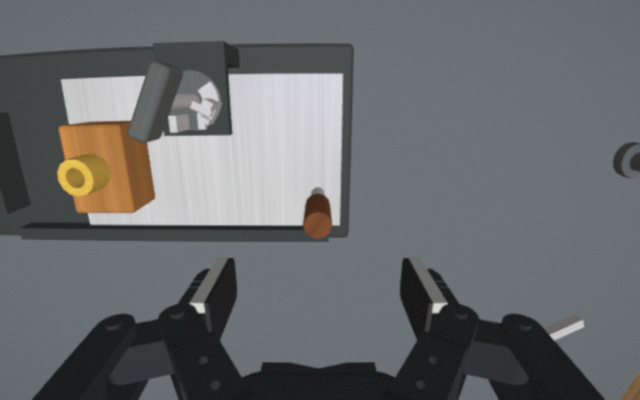

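```bash
python3 - <<'E'
from h import *
w=load('w10.npz');w1=load('w1.npz');w9=load('w9.npz')
crop(w['p'],280,170,360,250,7,'pics/w10a.png');crop(w9['p'],420,200,500,280,7,'pics/w9a.png')
print(at_z(w,317.5,226,108),at_z(w,317.5,226,112),tri([(w,317.5,226),(w1,417.6,81.4)]),w['d'][224:229,317])
print(proj(w,[544.7,12.5,110]),proj(w,[544.7,12.5,91]))
E
```

```text
[544.50553278  12.83196996 108.        ] [542.88509128  12.55759985 112.        ] (array([543.66187685,  12.47352525, 109.9578855 ]), [array([-0.3, -0.1]), array([ 0.1, -0.3])]) [216.08484 215.7611  217.34511 216.73816 217.74365]
[316.94665571 227.35157015] [317.02743374 217.07357189]
```

View pics/w10a.png

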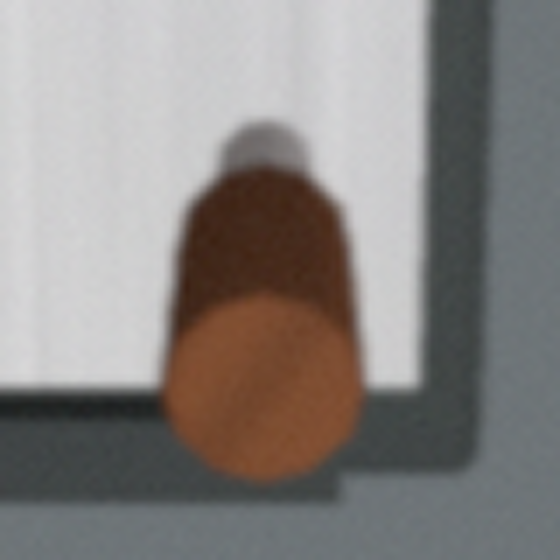

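View pics/w9a.png

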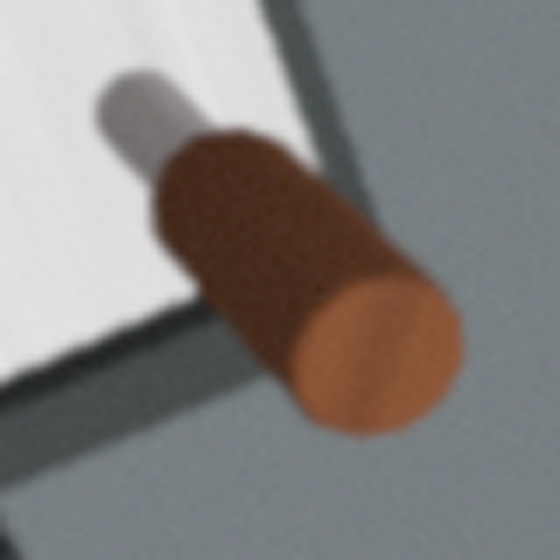

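Emit:
step_arm --pt "0.0035 0.003 0.12 0 0 0 0.1" --pt "0.0035 0.003 0.28 0 0 0 0.2" --pt "0.0035 0.003 0.42 0 0 0 0.3" --pt "0.0035 0.003 0.475 0 0 0 0.4" --pt "0.0035 0.003 0.475 0 0 0 0.5"

```text
time: 13.9
position: [544.0, 12.4, 79.9]
orientation: [0.644, 0.765, -0.0, -0.0]
force: [0.5, 0.2, -0.1]
grip_width: 42.8
```

```bash
python3 look.py wrist w11
```

```text
13.9 [544.    12.4   79.92] [ 6.44e-01  7.65e-01 -3.00e-04 -4.00e-04] F [ 0.47  0.21 -0.08] M [ 0.014 -0.011  0.048] w 42.85
```

View pics/w11.png

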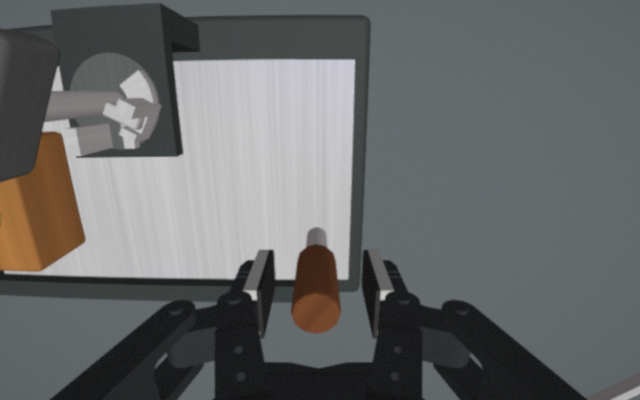

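Emit:
step_arm --pt "0 0 0 0 0 0 0.62" --pt "0 0 0 0 0 0 0.75" --pt "0 0 0 0 0 0 0.85" --pt "0 0 0 0 0 0 0.9" --squeeze 20

```text
time: 14.45
position: [545.5, 11.7, 81.4]
orientation: [0.643, 0.765, -0.0, 0.002]
force: [-0.0, -4.0, 3.5]
grip_width: 19.2
```

```bash
python3 look.py
```

```text
14.45 [545.53  11.68  81.44] [ 6.435e-01  7.655e-01 -1.000e-04  1.700e-03] F [-0.01 -3.98  3.46] M [-0.73   0.007 -0.019] w 19.21
```

Emit:
step_arm --pt "-0.004 0 0 0 0 0 0.9" --pt "-0.012 0 0 0 0 0 0.9" --pt "-0.024 0 0 0 0 0 0.9" --pt "-0.038 0 0 0 0 0 0.9" --pt "-0.052 0 0 0 0 0 0.9"

```text
time: 15.08
position: [546.9, 3.4, 81.4]
orientation: [0.643, 0.765, 0.001, 0.0]
force: [-1.7, 3.3, 6.9]
grip_width: 19.6
```

```bash
python3 look.py
```

```text
15.075 [546.93   3.45  81.4 ] [6.435e-01 7.655e-01 1.000e-03 2.000e-04] F [-1.69  3.32  6.95] M [ 0.249  0.209 -0.016] w 19.56
```

Emit:
step_arm --pt "-0.014 0 -0.001 0 0 0 0.9" --pt "-0.03 0 -0.003 0 0 0 0.9" --pt "-0.048 0 -0.004 0 0 0 0.9" --pt "-0.066 0 -0.004 0 0 0 0.9" --pt "-0.084 0 -0.004 0 0 0 0.9"

```text
time: 15.7
position: [549.9, -14.1, 81.4]
orientation: [0.644, 0.765, 0.001, 0.001]
force: [3.1, 3.0, 5.4]
grip_width: 19.5
```

```bash
python3 look.py
```

```text
15.7 [549.9  -14.1   81.45] [6.436e-01 7.654e-01 6.000e-04 7.000e-04] F [3.08 2.99 5.39] M [ 0.461 -0.423 -0.048] w 19.52
```

Emit:
step_arm --pt "-0.018 0.001 -0.001 0 0 0 0.9" --pt "-0.036 0.002 -0.002 0 0 0 0.9" --pt "-0.054 0.003 -0.003 0 0 0 0.9" --pt "-0.072 0.003 -0.003 0 0 0 0.9" --pt "-0.09 0.003 -0.003 0 0 0 0.9"

```text
time: 16.32
position: [552.9, -31.7, 81.5]
orientation: [0.644, 0.765, 0.0, 0.0]
force: [2.7, 3.4, 3.3]
grip_width: 19.4
```

Emit:
step_arm --pt "-0.016 0 0 0 0 0 0.9" --pt "-0.032 0 0 0 0 0 0.9" --pt "-0.046 0 0 0 0 0 0.9" --pt "-0.058 0 0 0 0 0 0.9" --pt "-0.068 0 0 0 0 0 0.9"

```text
time: 16.95
position: [555.2, -45.1, 81.5]
orientation: [0.644, 0.765, 0.0, 0.0]
force: [4.5, 4.0, 3.7]
grip_width: 19.5
```

```bash
python3 look.py scene s2 130 100 330 250 4
```

```text
16.95 [555.22 -45.13  81.5 ] [6.435e-01 7.654e-01 1.000e-04 1.000e-04] F [4.52 4.03 3.68] M [ 0.513 -0.638 -0.034] w 19.53
```

View pics/s2.png

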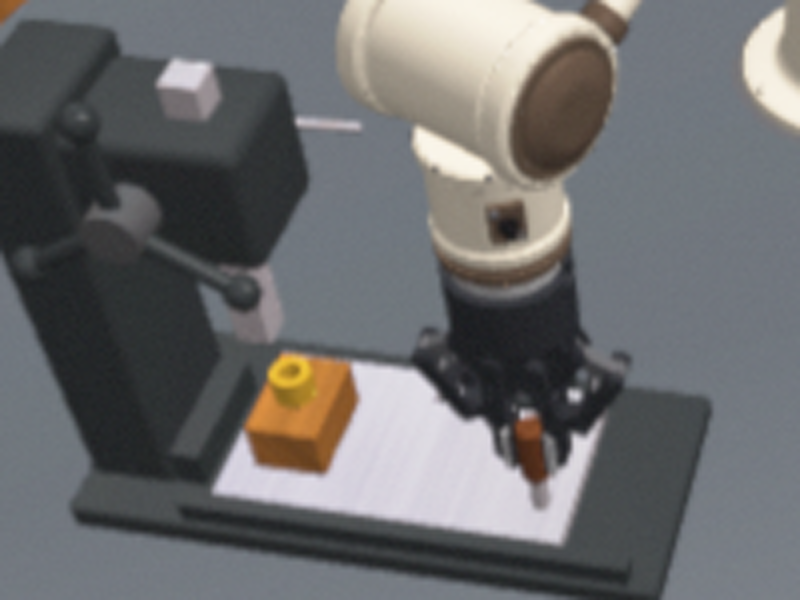

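Emit:
step_arm --pt "-0.009 0.002 0 0 0 0 0.9" --pt "-0.018 0.003 0 0 0 0 0.9" --pt "-0.026 0.003 0 0 0 0 0.9" --pt "-0.034 0.003 0 0 0 0 0.9" --pt "-0.04 0.003 0 0 0 0 0.9"

```text
time: 17.62
position: [556.6, -52.8, 81.4]
orientation: [0.643, 0.765, -0.0, -0.001]
force: [2.1, 3.7, 5.4]
grip_width: 19.2
```

Emit:
step_arm --pt "-0.003 0 0 0 0 0 0.9" --pt "-0.006 0 0 0 0 0 0.9"

```text
time: 17.88
position: [556.8, -54.0, 81.4]
orientation: [0.643, 0.765, -0.0, -0.001]
force: [1.0, 2.4, 5.1]
grip_width: 19.3
```

Emit:
step_arm --pt "-0.003 0 0 0 0 0 0.9" --pt "-0.006 0 0 0 0 0 0.9" --pt "-0.008 0 0 0 0 0 0.9"

```text
time: 18.25
position: [557.1, -55.6, 81.5]
orientation: [0.643, 0.766, -0.0, -0.0]
force: [0.9, 3.5, 5.2]
grip_width: 19.2
```

Emit:
step_arm --pt "-0.002 0 0 0 0 0 0.9" --pt "-0.004 0 0 0 0 0 0.9"

```text
time: 18.5
position: [557.2, -56.4, 81.5]
orientation: [0.643, 0.765, -0.0, -0.0]
force: [0.6, 2.5, 5.1]
grip_width: 19.5
```

Emit:
step_arm --pt "-0.002 0 0 0 0 0 0.9" --pt "-0.004 0 0 0 0 0 0.9"

```text
time: 18.75
position: [557.3, -57.1, 81.4]
orientation: [0.643, 0.765, -0.0, -0.001]
force: [1.3, 3.0, 6.3]
grip_width: 19.2
```

Emit:
step_arm --pt "-0.002 0 0 0 0 0 0.9" --pt "-0.004 0 0 0 0 0 0.9"

```text
time: 19.0
position: [557.4, -57.4, 81.5]
orientation: [0.643, 0.765, -0.0, -0.001]
force: [1.0, 5.2, 6.9]
grip_width: 19.4
```

Emit:
step_arm --pt "-0.002 0 0 0 0 0 0.9" --pt "-0.004 0 0 0 0 0 0.9" --pt "-0.004 0 0 0 0 0 0.9"

```text
time: 19.38
position: [557.4, -57.4, 81.4]
orientation: [0.643, 0.765, 0.0, -0.001]
force: [0.2, 7.3, 7.3]
grip_width: 19.4
```

```bash
python3 look.py scene s3 130 100 330 250 4
```

```text
19.375 [557.38 -57.45  81.44] [ 6.435e-01  7.655e-01  2.000e-04 -1.500e-03] F [0.17 7.28 7.25] M [ 1.069 -0.125  0.032] w 19.45
```

View pics/s3.png

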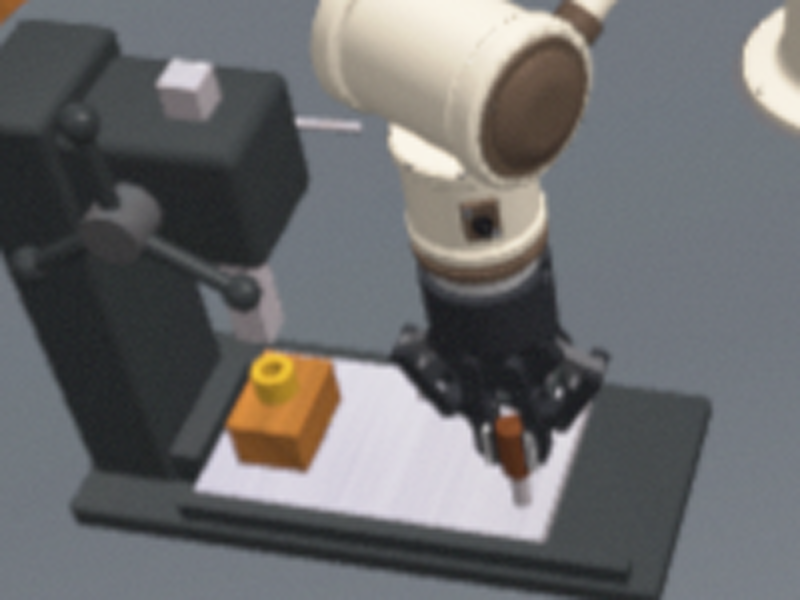

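Emit:
step_arm --pt "0.004 0 0 0 0 0 0.9" --pt "0.004 0 0 0 0 0 0.8" --pt "0.004 0 0 0 0 0 0.65" --pt "0.004 0 0 0 0 0 0.5" --pt "0.004 0 0 0 0 0 0.45"

```text
time: 20.05
position: [557.2, -58.0, 80.8]
orientation: [0.644, 0.765, -0.001, -0.001]
force: [0.2, -0.6, -0.2]
grip_width: 47.2
```

```bash
python3 look.py wrist w12
```

```text
20.05 [557.22 -58.02  80.83] [ 6.436e-01  7.654e-01 -5.000e-04 -7.000e-04] F [ 0.22 -0.59 -0.25] M [-0.021  0.008  0.007] w 47.16
```

View pics/w12.png

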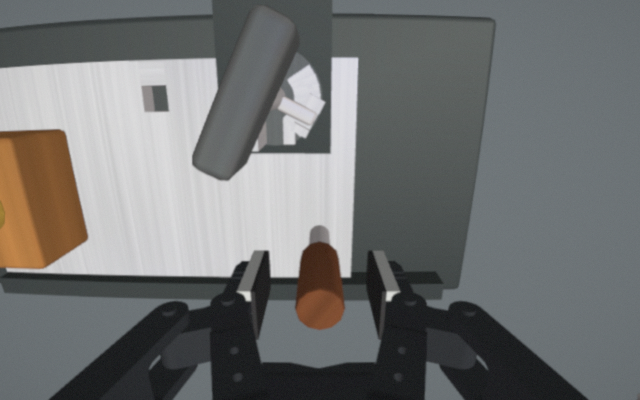

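Clear of the post; rise straight up, then back off away from the press.

Emit:
step_arm --pt "0 0 -0.08 0 0 0 0.4" --pt "0 0 -0.28 0 0 0 0.3" --pt "0 0 -0.5 0 0 0 0.3" --pt "0 0 -0.7 0 0 0 0.3" --pt "0 0 -0.75 0 0 0 0.3"

```text
time: 20.72
position: [559.8, -58.4, 236.2]
orientation: [0.643, 0.765, 0.001, 0.003]
force: [0.7, -0.4, -1.2]
grip_width: 59.8
```

Emit:
step_arm --pt "0.2 0 0 0 0 0 0.3" --pt "0.45 0 0 0 0 0 0.3" --pt "0.7 0 0 0 0 0 0.3" --pt "0.9 0 0 0 0 0 0.3" --pt "0.9 0 0 0 0 0 0.3"

```text
time: 21.35
position: [525.8, 121.7, 230.8]
orientation: [0.642, 0.767, -0.0, -0.001]
force: [-0.0, 0.6, 0.4]
grip_width: 60.0
```

```bash
python3 look.py side d4 300 190 500 340 4;python3 look.py scene s4 130 140 330 260 4; python3 - <<'E'
from h import *
a=load('scene0.npz')
q=[545.0,-160.0,0];
a2=load('s4.npz'); crop(a2['p'],340,200,480,340,4,'pics/s4b.png')
b=load('side0.npz')
for n,c in (('sc',a),('si',b)):
  for d in (0,-70):
    print(n,d,[proj(c,R.from_euler('z',.173).apply(P)+q).round(1).tolist() for P in [(65,190+d,33),(-65,190+d,33),(0,d,95)]])
E
```

```text
21.35 [525.82 121.7  230.8 ] [ 6.420e-01  7.667e-01 -4.000e-04 -7.000e-04] F [-0.04  0.57  0.38] M [-0.003  0.003  0.012] w 60.05
21.4 [526.32 120.21 230.86] [ 6.426e-01  7.662e-01 -6.000e-04 -4.000e-04] F [ 0.17 -0.57  1.73] M [-0.03  -0.02   0.009] w 59.76
sc 0 [[291.0, 240.8], [301.5, 203.1], [223.3, 195.8]]
sc -70 [[264.2, 236.9], [276.5, 199.8], [197.6, 192.4]]
si 0 [[355.3, 226.5], [315.6, 251.8], [401.2, 265.1]]
si -70 [[376.6, 241.5], [336.8, 268.8], [428.5, 284.7]]
```

View pics/d4.png

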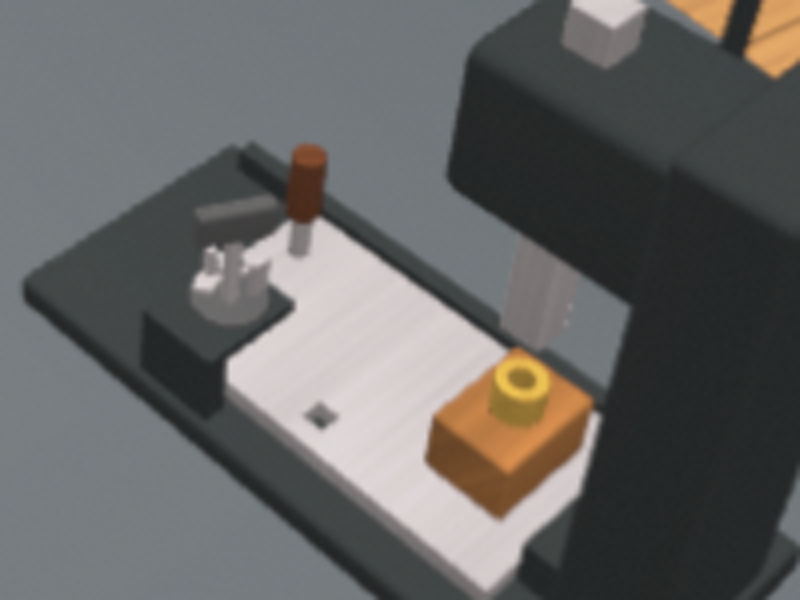

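View pics/s4.png

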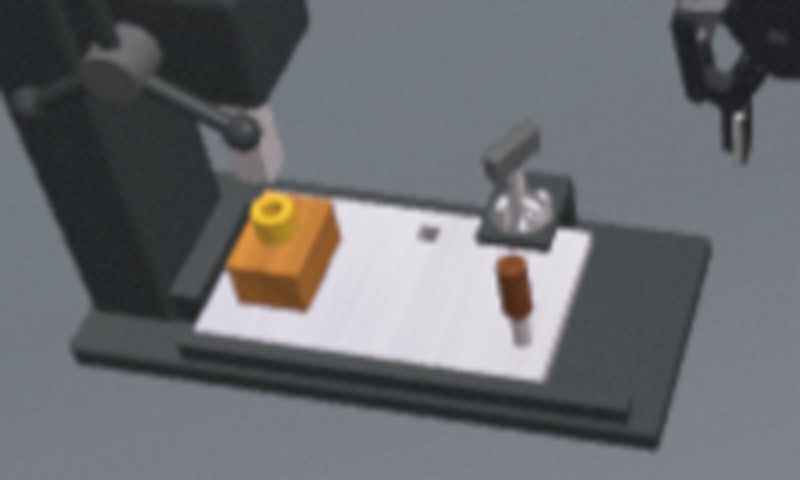

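View pics/s4b.png

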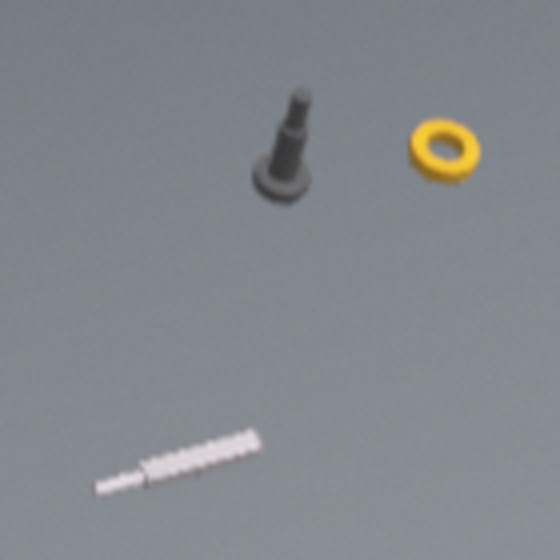

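```bash
python3 -c "
from cell import r
print(r.sign_off())"
```

```text
the job is handed in; nothing more can be done
None
```

The carriage is unlocked and slid fully home under the ram, and I handed the job in at about 21.4 s of the 67 s allowed.

**Knob:**
- I lifted it about 15–16 mm and twisted it counter-clockwise until it met the stop wall at about 66° of twist. I then backed it off about 2.5° and lowered it slowly.
- It came to rest at a lift of about 9 mm, with the downward pull dropping from 9.4 to 3.3 N before I opened the gripper.
- The last pictures show the pin between the bump and the wall and the knob still up.

**Carriage:**
- I slid it by the post with 3–5 N along the slide. Motion stopped after about 70 mm, and the push at the stop rose to only about 7 N.
- The bushing's move in both fixed views matches a 70 mm slide to within 1 pixel. It stands on the block under the ram.
- The arbor, punch and collar appear undisturbed. The gripper ended clear of everything.

**Checks that were marginal or disagreed:**
- **Wall torque:** contact with the stop wall peaked at 0.43 N m. That is about 22–30 N at the pin depending on where it touched, close to the 30 N limit, and I backed off at once.
- **Lift:** while twisting, it briefly read about 16.4 mm, near the top of the allowed band.
- **Side load:** up to about 10 N acted on the knob until I re-centred the gripper on it.
- **Knob position:** the camera estimates of the knob's position disagreed by 1–2 mm.

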